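# Fit the matching knob on a cooker's bare D-spindle and hold it pressed in

## Task

The valve spindle at the front right of the two-burner cooker on the bench has lost its knob (no gas is connected): of the three loose black knobs pick up the one of the same size as the knob still fitted on the cooker, turn it so that the flat in its bore matches the flat of the D-shaped spindle, and push it on until it is fully home. Then press it in as one does to light a burner, until the spindle has gone down as far as its spring lets it, and keep it there: finish while still holding the knob pressed down, without letting go. Leave the other two knobs and the tools and parts lying on the bench where they are.

Things in the scene. Friction and masses are not known exactly. Their poses are not given: they have to be found in the camera images.
- cooker: two-burner outdoor gas cooker, 300 deep (x) by 460 wide (y) mm, fixed; its steel top is 80 mm above the bench, pan supports reach 113 mm. Origin: centre of its underside; x points from its front edge (valve side, towards the robot) to its back, y to its left as the robot sees it. Valves at (-110, +120) mm, wearing a knob, and (-110, -120) mm, bare
- fitted_knob: the knob still on the cooker's left valve: a fixed black knob of knob_a's shape and size (44 mm skirt), origin in the middle of its underside, 87 mm above the bench
- stem_tip (a point): centre of the top end of the bare upright brass valve spindle at the cooker's front right; unpressed 102 mm above the bench, 22 mm above the cooker's top. D-shaped: 12 mm diameter, one flat 2 mm from the axis along its whole length, round side of the tip chamfered 0.8 mm over the last 2 mm. The frame turns and moves with the spindle: z up, x points out of the flat (the side where the flat is)
- valve_turn (a joint): turning of the bare spindle, rad, counter-clockwise from above; at 0 its flat faces the cooker's back (cooker +x). It stands anywhere from 0 to 1.4 at the start and turns easily (about 0.02 N m), so a knob pushed on a little askew turns it along
- valve_press (a joint): how far the bare spindle is pressed down, m: 0 out, 0.005 fully in at the stop; spring 3 N at the start of the travel, 9 N at the end; it comes back up when let go
- knob_a: black cooker knob that fits: 44 mm skirt diameter like the fitted knob, 40 mm high in all: round skirt 18 mm high and on it, 22 mm high, a bar grip 12 mm thick with parallel sides, 36 mm long, along the knob's x axis. Stands on its open underside; origin: centre of the underside, z up, x towards the pointer end of the bar. About 40 g. The three loose knobs change places between starts
- knob_a_pointer (a point): pointer of knob_a, the +x end of its bar grip: a pointed nose 4 mm past the skirt, with a white line on top (the other end is blunt). This point: 26 mm from the knob's axis along its x, 30 mm above its underside
- knob_a_bore (a point): centre of the floor of knob_a's bore, on its axis 15 mm above its underside. D-bore open below: 13 mm diameter, its flat 2.4 mm from the axis on the pointer's (+x) side, so the knob goes on when its pointer points where the spindle's flat faces, within about 8 degrees. Home: the spindle's tip touches this floor, the skirt is 7 mm above the cooker's top (2 mm when pressed in)
- knob_b: look-alike, too small: 34 mm skirt diameter, same height and grip thickness, D-bore of 9 mm that does not go on the spindle; origin and axes as knob_a
- knob_c: look-alike, too large: 54 mm skirt diameter, same height and grip thickness, D-bore of 17 mm; origin and axes as knob_a
- burner_cap: bystander: dark steel burner cap, a disc of 48 mm diameter, 12 mm high, beyond the knobs
- screw_jar: bystander: glass jar with steel lid, 62 mm diameter, 76 mm high, beyond the knobs beside the cooker
- mallet: bystander: rubber mallet with an orange head (62 mm diameter, 95 mm long) and wooden handle, lying beyond the knobs; origin under the head, handle 250 mm along its x
- spanner: bystander: steel adjustable spanner, 215 mm long, 12 mm high, lying crosswise between the robot and the cooker
- screwdriver: bystander: screwdriver with black handle, 190 mm long, 26 mm high, lying crosswise between the robot and the knobs
Things that resemble listed ones, but are neither listed nor needed, are in the scene too. What is shaped like the knob_a but blue or purple is not meant.

How it is judged (in metres and radians):
On the way:
1. the knob of the right size is picked up off the bench (height (world z) of knob_a above 0.03 m and contact force between the fingers and knob_a above 0.5 N), for 0.2 s.
At the end, for the whole second after the job is handed in: the 44 mm knob is on the bare spindle, upright (7 deg), central (3 mm), its bore floor within 1.5 mm of the tip, its pointer towards the flat (18 deg), and the fingers keep it pressed so that the spindle is at least 3.5 of its 5 mm down through the last second (z of stem_tip in the frame of knob_a above 0.0135 m and horizontal distance between stem_tip and knob_a below 0.003 m and angle between the z axis of knob_a and the z axis of stem_tip, either way round below 0.12 rad and angle between the x axis of knob_a and the x axis of stem_tip, either way round below 0.32 rad and x of knob_a_pointer in the frame of stem_tip above 0.015 m and value of joint valve_press above 0.0035 m and contact force between the fingers and knob_a above 2 N and linear speed of knob_a below 0.02 m/s); the arm keeps its last pose, push and grip.
It fails at once if another knob is taken or shoved from its place (more than 30 mm) (distance of any of knob_b, knob_c from where it was at the start of the episode above 0.03 m).
It fails at once if a tool or part lying on the bench is shoved from its place (more than 30 mm) or knocked over (distance of any of burner_cap, screw_jar, mallet, spanner, screwdriver from where it was at the start of the episode above 0.03 m or angle between screw_jar's own z axis and vertical above 0.7 rad).
It also fails if it takes over 51 s, if anything falls off the work surface, if the arm or the gripper's body presses on something with over 40 N, if the wrist force passes 120 N, or if a joint passes its speed limit or range.

## Robot

A 6-joint arm with a two-finger parallel gripper is mounted at the origin on the work surface. World frame = base frame: x ahead of the robot, y to its left, z up, the work surface at z = 0. Lengths are in m, angles in degrees, forces in N, time in s.
With the tool pointing down it reaches from about 0.4 to 0.825 m from the base axis. Payload 7 kg.
Tool frame: the origin (TCP) lies between the finger pads; the fingertips stand r.nose_length ahead of it and the grasp point (between the pads) lies 2 mm behind it (r.nose_length is the distance from the TCP to the fingertips, in m); y points along the fingers, x is the direction in which the jaws open and shut, and the axes are right-handed (so a half turn about y gives the same grasp; the last joint's range is limited). The gripper opens to 88 mm and grips with 3 to 60 N. Pads are 19 mm wide; open, the fingers measure 130 mm over their backs; the gripper's body (78 mm by 193 mm) begins 47 mm behind the grasp point.
Start: joints at [84.345, 20.546, 0.682, 0, -70.136, -16.507], TCP at [0.255, 0.625, 0.244] pointing down, gripper open.
Joint ranges: [-176.03, 176.03], [-82.01, 121.73], [-58.28, 71.71], [-173.87, 95.51], [-174.79, -0.11], [-173.66, 173.66]. Speed limits (degrees/s): [136.94, 136.94, 172.46, 180, 180, 180].

## Interface

Orientations are given as [roll, pitch, yaw] about the fixed x, y, z axes, in that order (R = Rz(yaw) Ry(pitch) Rx(roll)).
In Python, from plant import readout, vision, r, spotter gives the robot as it stands.
- The arm moves only by the tool servo_tool, never from a script. Its argument "steps" is a list that holds one entry, the list of rows, each a list of 6 numbers: the shift along the tool's x, y, z in m, then the turn, a rotation vector about the tool's x, y, z in rad. A call has 1 to 20 rows; each row shifts and turns the commanded pose from where the row before left it, along the tool's axes as they then stand; what a row does not reach is not made up. A row lasts 1/10 s, in which the tool goes at most 50 mm and 8.59 degrees, less where a joint would pass 70% of its speed; a pose out of reach is approached as far as the arm can. A call with a gripper value outside its range is refused whole. "jaw" is the closure in counts, from 0 (fully open) to 255 (shut), set as the call begins (left out, the last holds). The fingers move at their own pace and stop on an object; "grip_force" is the grip in N (left out, the last holds). Time passes only in rows, so rows that do not move let the fingers close. It gives the time, the measured TCP pose, the force and the opening at its end, in the units of the state.
- readout.get_state(): the state, without advancing time (a new reading comes with each control period).
- vision.capture(name): name is "scene" or "top"; returns a dict with "img" (400x640x3 uint8, red, green, blue), "fx", "fy", "cx", "cy" (pixels), "dist" ([k1, k2, p1, p2, k3] as OpenCV has them; the pictures are not rectified), "rvec" (rotation vector, rad) and "tvec" (3), from world to camera coordinates, as OpenCV has them. Camera axes: x right, y down, z forward; pixel columns grow to the right and rows downward; lengths in m; the calibration is good to about 2 mm. A picture is of the moment at which its call begins. There is no depth.
- r.close_job(): hands the job in, once; it reports no verdict.
Trained networks look in the newest picture that a camera, given by its name, has taken for a name from the list of things; names that differ only in an ending like _2 or _b are one class to them, and where a whole thing is asked for, a point or a joint stands for the part that bears it (a point fixed in the world has none). Each returns a list of dicts, best first, with "conf" (0 to 1); they miss things now and then, are a little off and sometimes report something else, mostly with a low value. They report only what shows in the picture. A call takes as long as a camera call. They do not tell look-alikes from the thing itself.
- spotter.search_frame(camera, thing): "uv" ([column, row] in pixels, amid what is visible of it).
- spotter.silhouettes(camera, thing): "region" (400x640 bool, what is visible of it) and "uv" ([column, row] in pixels, amid what is visible of it).
The state is a dict: "time_s": time; "joints": joint angles; "qd": joint speeds; "joint_torque": joint torques, N m; "tcp_pos": TCP position; "eef_rot": TCP orientation; "contact_force": force on the tool from outside, world axes, zero at the start; "moment": the same for the moment, N m; "gripper_width": finger opening in m.
Only numpy, scipy, OpenCV 4.12 (cv2) and the standard library are available. Lean on these libraries where they do the work, as an engineer would, in place of code of your own. Each camera call takes 0.05 s, during which the arm holds its last target.

## Working session

There is one attempt and no reset: what is moved stays moved. The work goes in short steps, Python scripts to look and compute and a tool call to move; the robot and the scene stay as the last step left them, time stands still between calls to the robot, and variables do not carry over. Pictures are saved under pics/ and viewed, and the job is handed in when it is done.

Besides the shell and the picture viewer there is one more tool, called after ">>>" as name(argument=value, ...), one argument or row to a line, values as JSON. servo_tool: Moves the arm, as the interface text tells. Its arguments: {"type":"object","properties":{"steps":{"type":"array","items":{"type":"array","items":{"type":"array","items":{"type":"number"}}}},"jaw":{"type":"number"},"grip_force":{"type":"number"}},"required":["steps"]}

```bash
ls; mkdir -p pics; python3 - <<'E'
from plant import readout, vision, r, spotter
import cv2,pickle
print(readout.get_state(), r.nose_length)
for n in ("scene","top"):
    c=vision.capture(n); pickle.dump(c,open(n+'.pkl','wb'))
    cv2.imwrite(f'pics/{n}0.png',c['img'][:,:,::-1]); print({k:v for k,v in c.items() if k!='img'})
    for t in ("knob_a","fitted_knob","stem_tip","cooker"):
        print(n,t,[(d['uv'],d['conf']) for d in spotter.search_frame(n,t)])
E
```

```text
pics
{'time_s': 0.0, 'joints': array([ 8.43462320e+01,  2.05906072e+01,  6.33856724e-01, -2.03444161e-02,
       -7.01362048e+01, -1.65075472e+01]), 'qd': array([ 0.0604445 , -0.03729448,  0.04482728, -0.00377295,  0.11534977,
       -0.02428028]), 'joint_torque': array([ 5.64721831e-04, -5.82716238e+01,  2.93055475e+01,  6.99728832e+00,
        6.95289214e-03, -1.73808612e-04]), 'tcp_pos': array([0.25446052, 0.62469797, 0.24263194]), 'eef_rot': array([-8.99919217e+01, -9.45585781e-02, -1.12168250e+02]), 'contact_force': array([-0.30192756, -0.0403127 , -0.31747317]), 'moment': array([-0.01279053,  0.02217445, -0.02003674]), 'gripper_width': 0.0874528843671236} 0.017
{'fx': 412.5356486694969, 'fy': 412.5356486694969, 'cx': 317.7678599282831, 'cy': 199.64882194593483, 'dist': array([0.02149352, 0.        , 0.        , 0.        , 0.        ]), 'rvec': array([ 1.72135316,  1.80703623, -0.76533703]), 'tvec': array([ 0.00573854, -0.33305395,  1.48164398])}
scene knob_a [([197.6, 178.6], 0.82), ([164.7, 194.7], 0.79), ([222.4, 197.3], 0.66), ([246.1, 177.9], 0.6)]
scene fitted_knob [([502.6, 190.6], 0.6), ([221.8, 196.9], 0.53)]
scene stem_tip [([501.8, 191.4], 0.7)]
scene cooker [([464.0, 245.7], 0.9)]
{'fx': 433.55599541381196, 'fy': 433.55599541381196, 'cx': 322.77940795558226, 'cy': 192.49090480623738, 'dist': array([0.00901434, 0.        , 0.        , 0.        , 0.        ]), 'rvec': array([ 2.2256102 , -1.97475937,  0.21629162]), 'tvec': array([-0.00297392,  0.53429506,  1.0600355 ])}
top knob_a [([434.0, 222.2], 0.79), ([493.6, 235.1], 0.79), ([412.8, 252.9], 0.72), ([463.5, 260.8], 0.64)]
top fitted_knob [([154.3, 174.9], 0.61)]
top stem_tip []
top cooker [([214.8, 143.2], 0.56)]
```

View pics/scene0.png

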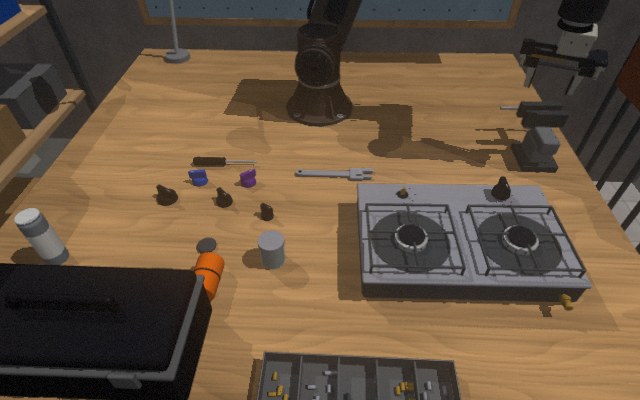

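View pics/top0.png

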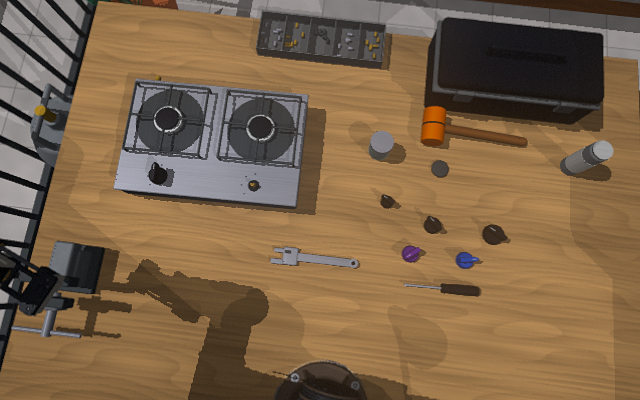

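```bash
cat > h.py <<'E'
import numpy as np,cv2,pickle
def ray(c,uv):
    K=np.array([[c['fx'],0,c['cx']],[0,c['fy'],c['cy']],[0,0,1]])
    p=cv2.undistortPoints(np.array([[uv]],float),K,c['dist'])[0,0]
    R=cv2.Rodrigues(c['rvec'])[0]; o=-R.T@c['tvec']; d=R.T@np.array([p[0],p[1],1]); return o,d
def onz(c,uv,z):
    o,d=ray(c,uv); return o+d*(z-o[2])/d[2]
def proj(c,P):
    K=np.array([[c['fx'],0,c['cx']],[0,c['fy'],c['cy']],[0,0,1]])
    return cv2.projectPoints(np.atleast_2d(np.array(P,float)),c['rvec'],c['tvec'],K,c['dist'])[0][:,0]
def tri(c1,u1,c2,u2):
    o1,d1=ray(c1,u1);o2,d2=ray(c2,u2)
    s=np.linalg.lstsq(np.c_[d1,-d2],o2-o1,rcond=None)[0]
    a=o1+d1*s[0];b=o2+d2*s[1]; return (a+b)/2,np.linalg.norm(a-b)
def crop(c,x0,y0,w,h,s,fn):
    im=c['img'][y0:y0+h,x0:x0+w,::-1]
    cv2.imwrite(fn,cv2.resize(im,None,fx=s,fy=s,interpolation=cv2.INTER_CUBIC))
E
python3 - <<'E'
from h import *
s=pickle.load(open('scene.pkl','rb'));t=pickle.load(open('top.pkl','rb'))
crop(t,370,180,150,110,5,'pics/tk.png')
crop(s,150,160,150,75,5,'pics/sk.png')
a=np.vstack([cv2.resize(c['img'][y:y+35,x:x+50,::-1],None,fx=8,fy=8,interpolation=cv2.INTER_CUBIC) for c,x,y in((t,230,168),(s,380,175))])
cv2.imwrite('pics/stem.png',a)
for n,u in(('b',(387,201)),('a',(433,224)),('c',(493,234)),('stem',(254,185))): print(n,onz(t,u,0.1 if n=='stem' else .02))
print(tri(s,(402.5,192),t,(254,185)))
E
```

```text
b [ 0.53639111 -0.1105922   0.02      ]
a [ 0.48947096 -0.23585586  0.02      ]
c [ 0.48189741 -0.39301344  0.02      ]
stem [0.52016749 0.23163865 0.1       ]
(array([0.52347775, 0.23531814, 0.08493659]), np.float64(0.0017082165444894026))
```

View pics/tk.png

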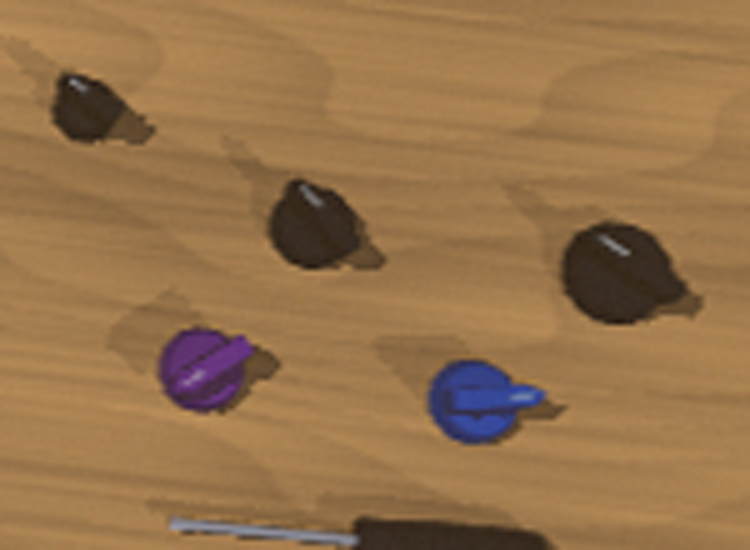

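View pics/sk.png

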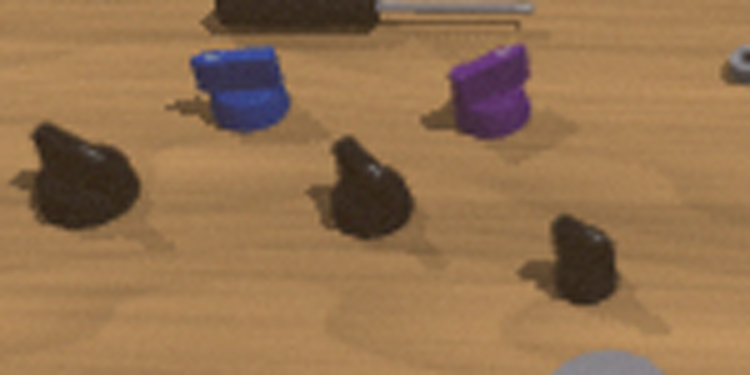

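View pics/stem.png

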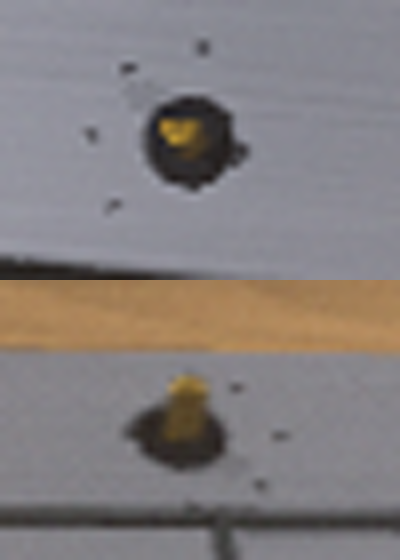

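```bash
python3 - <<'E'
from h import *
from plant import vision,spotter
for n in('scene','top'):
    cs=[vision.capture(n) for _ in range(8)]
    c=cs[0]; c['avg']=np.mean([k['img'].astype(float) for k in cs],0); 
    c['sil']=[(d['conf'],d['uv'],d['region']) for d in spotter.silhouettes(n,'knob_a')]
    c['fk']=[(d['conf'],d['uv'],d['region']) for d in spotter.silhouettes(n,'fitted_knob')]
    print(n,[(k,a,b,r.sum()) for k in('sil','fk') for a,b,r in c[k]])
    R=cv2.Rodrigues(c['rvec'])[0]; print('campos',-R.T@c['tvec'])
    pickle.dump(c,open(n+'.pkl','wb'))
s=pickle.load(open('scene.pkl','rb'));t=pickle.load(open('top.pkl','rb'))
a=[cv2.resize(np.clip(c['avg'][y:y+20,x:x+26,::-1]*1.3,0,255).astype('uint8'),None,fx=15,fy=15,interpolation=m) for c,x,y in((t,241,175),(s,390,183)) for m in (cv2.INTER_NEAREST,cv2.INTER_CUBIC)]
cv2.imwrite('pics/stem2.png',np.vstack([np.hstack(a[:2]),np.hstack(a[2:])]))
E
```

```text
scene [('sil', 0.75, [266.5, 213.9], np.int64(206)), ('sil', 0.69, [165.4, 196.3], np.int64(306)), ('sil', 0.68, [222.0, 196.9], np.int64(199)), ('sil', 0.55, [248.2, 179.9], np.int64(253)), ('sil', 0.47, [196.8, 176.2], np.int64(226))]
campos [1.28694876 0.06937708 0.80322877]
top [('sil', 0.93, [493.1, 236.5], np.int64(389)), ('sil', 0.67, [412.6, 252.3], np.int64(243)), ('sil', 0.65, [466.8, 260.0], np.int64(254)), ('sil', 0.53, [387.1, 199.5], np.int64(113)), ('sil', 0.49, [431.6, 222.1], np.int64(228)), ('fk', 0.72, [388.6, 201.3], np.int64(141)), ('fk', 0.5, [152.4, 176.2], np.int64(266))]
campos [0.29405615 0.03577182 1.14952454]
```

View pics/stem2.png

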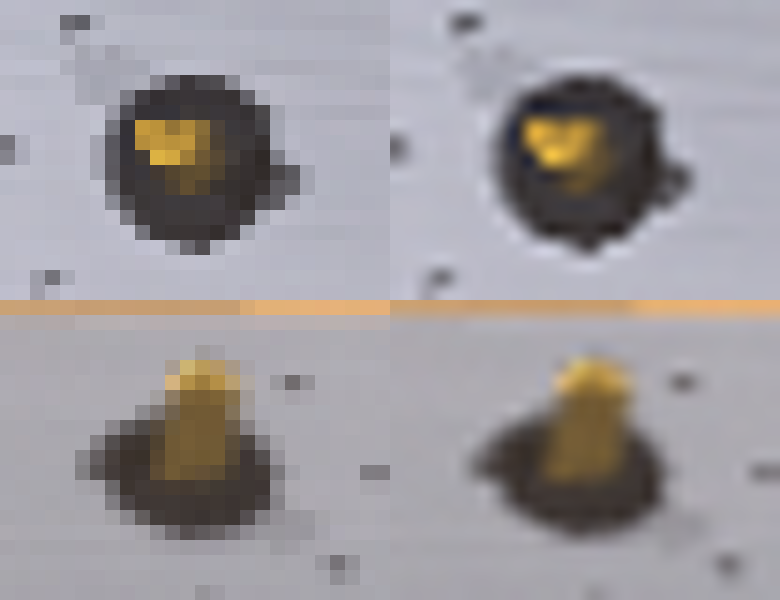

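```bash
cat > fit.py <<'E'
from h import *
from scipy.optimize import minimize
S=8
def cov(c,P,x0,y0,w,h):
    "coverage of convex hull of points P in the window"
    uv=proj(c,P); hull=cv2.convexHull(uv.astype(np.float32))[:,0]
    q=((hull-[x0,y0]+.5)*S-.5)
    m=np.zeros((h*S,w*S),np.uint8); cv2.fillConvexPoly(m,np.round(q*16).astype(np.int32),1,cv2.LINE_8,4)
    return m
def down(m,w,h): return m.reshape(h,S,w,S).mean((1,3))
th=np.linspace(0,2*np.pi,40,endpoint=False)
def ring(x,y,r,z): return np.c_[x+r*np.cos(th),y+r*np.sin(th),np.full(40,z)]
def knobmask(c,x,y,a,z0,win,D=.044):
    R=D/2
    sk=np.r_[ring(x,y,R,z0),ring(x,y,R,z0+.018)]
    L=(R+.004)
    b=np.array([[-(.018 if D==.044 else R-.004),-.006],[-(.018 if D==.044 else R-.004),.006],[.018,.006],[.018,-.006],[L,0]])
    rot=np.array([[np.cos(a),-np.sin(a)],[np.sin(a),np.cos(a)]])
    b=b@rot.T+[x,y]
    bar=np.r_[np.c_[b,np.full(5,z0+.018)],np.c_[b,np.full(5,z0+.04)]]
    m=cov(c,sk,*win)|cov(c,bar,*win)
    return down(m,*win[2:])
E
cat > fk.py <<'E'
from fit import *
s=pickle.load(open('scene.pkl','rb'));t=pickle.load(open('top.pkl','rb'))
def prep(c,win,thr):
    x,y,w,h=win; g=c['avg'][y:y+h,x:x+w].max(2)  # brightest channel
    return g
def fit(p0,z0,jobs,D=.044,cams='st'):
    # jobs: list (cam,win,dark,bright)
    def cost(p,full=False):
        e=0
        for c,win,dk in jobs:
            g=prep(c,win,0); m=knobmask(c,p[0],p[1],p[2],z0,win,D)
            obs=np.clip((dk[1]-g)/(dk[1]-dk[0]),0,1)
            e+=((m-obs)**2).sum()
        return e
    best=None
    for da in np.radians([-30,0,30]):
        q=np.array(p0)+[0,0,da]
        r=minimize(cost,q,method='Nelder-Mead',options=dict(initial_simplex=np.array([q,q+[.004,0,0],q+[0,.004,0],q+[0,0,.3]]),xatol=1e-4,fatol=1e-3))
        if best is None or r.fun<best.fun: best=r
    return best
def nearest(c,uv,win): pass
wa_t=(418,208,30,34-0); wa_s=(208,182,30,32)
dk_t=(60,110);dk_s=(60,110)
for name,c,win in(('t',t,wa_t),('s',s,wa_s)):
    x,y,w,h=win; print(name); print(c['avg'][y:y+h:2,x:x+w:2].max(2).astype(int))
E
python3 fk.py
```

```text
t
[[143 163 161 159 158 157 155 157 157 158 154 152 150 146 144]
 [148 161 165 162 162 159 159 160 162 160 159 158 158 158 157]
 [125 127 149 161 164 166 166 164 164 161 158 158 156 157 156]
 [136 129 127 127 125 137 136 143 147 153 158 160 162 164 165]
 [153 140 133 133 137  60  57 128 150 147 146 145 146 146 145]
 [153 143 139 140 110  52  71  78  52  55 159 153 152 154 153]
 [146 135 129 134  55  54  55  99  82  56  48 163 160 161 161]
 [145 136 135  91  55  57  54  55  57  57  53  68 155 152 150]
 [155 154 138  63  56  58  56  54  57  57  56  54  93 156 156]
 [148 148 142  63  55  57  57  55  54  58  57  53  94 149 145]
 [164 160 162 104  53  56  58  58  55  54  57  55  86 143 162]
 [164 164 166 170  68  55  56  57  58  54  53  74 100  97 137]
 [163 162 160 158 164  64  49  52  50  61 102 100  99  93  87]
 [160 160 159 158 161 164 169 171 170 169 163 153 150 150 151]
 [158 158 159 163 166 168 163 163 158 154 149 149 151 152 153]
 [156 156 156 154 157 159 161 163 163 164 164 163 162 163 161]
 [155 156 157 158 156 155 155 156 156 156 158 159 159 164 167]]
s
[[147 151 164 168 167 16
[... 284 characters left out ...]
3 164]
 [171 170 168 167 165  56  55  56  60 151 160 160 158 160 159]
 [166 166 164 163 163  61  55  55  74  69  72 160 169 167 165]
 [158 158 155 155 153  57  53  54  54  55  58  63 165 165 165]
 [151 151  97  98  70  54  55  53  53  54  55  56 155 167 167]
 [159 158 153  98  66  57  55  54  53  52  55  56  86 156 156]
 [154 153 152 101  71  54  54  55  57  54  55  55  99 138 152]
 [158 157 157 106  93  54  54  54  54  54  54  55 129 135 151]
 [162 162 163 160 153  85  53  53  54  54  79 135 139 140 156]
 [153 153 153 152 152 150 147 129 126 129 133 135 134 136 151]
 [163 163 162 161 160 159 158 157 154 154 151 150 133 129 127]
 [162 162 162 163 164 163 164 164 164 166 165 166 167 152 148]]
```

```bash
cat >> fk.py <<'E'
def fit2(p0,z0,jobs,D=.044):
    def res(c,win,bg,p):
        g=prep(c,win,0); f=lambda g:np.clip((110-g)/50,0,1)
        m=knobmask(c,p[0],p[1],p[2],z0,win,D)
        obs=f(g); 
        return m,f(55*m+bg*(1-m)),obs
    def cost(p):
        return sum(((a[1]-a[2])**2).sum() for a in (res(c,w,bg,p) for c,w,bg in jobs))
    best=None
    for da in np.radians([-40,-15,15,40]):
        q=np.array(p0)+[0,0,da]
        r=minimize(cost,q,method='Nelder-Mead',options=dict(initial_simplex=np.array([q,q+[.004,0,0],q+[0,.004,0],q+[0,0,.3]]),xatol=1e-5,fatol=1e-4))
        if best is None or r.fun<best.fun: best=r
    return best
if __name__=='__main__':
    T=(t,wa_t,152);S_=(s,wa_s,160)
    for lab,j in(('both',[T,S_]),('top',[T]),('scene',[S_])):
        for D in(.034,.044,.054):
            b=fit2([.489,-.236,.8],0,j,D); print(lab,D,b.x[:2],np.degrees(b.x[2]),b.fun)
    wt=(138,150,44,44);ws=(480,168,44,40)
    for lab,j in(('both',[(t,wt,185),(s,ws,170)]),('top',[(t,wt,185)]),('scene',[(s,ws,170)])):
        b=fit2([.545,.47,0],.087,j); print('fk',lab,b.x[:2],np.degrees(b.x[2]),b.fun)
    crop(t,130,150,50,40,10,'pics/fkt.png');crop(s,475,165,50,40,10,'pics/fks.png')
E
python3 fk.py | grep -v '\['; python3 fk.py|grep -E 'both|top|scene'
```

```text
t
s
both 0.034 [ 0.49086388 -0.2395702 ] 53.96696871771416 142.308042578125
both 0.044 [ 0.48974907 -0.23838292] 49.782763720337016 71.68093095703125
both 0.054 [ 0.48999318 -0.24062083] 54.20056779551476 191.7371181640625
top 0.034 [ 0.48480562 -0.23874304] 30.360154633503218 68.85994423828124
top 0.044 [ 0.48878289 -0.23683788] 44.49737593173945 20.68810615234375
top 0.054 [ 0.48976131 -0.24095257] 53.89174282616746 105.3009994140625
scene 0.034 [ 0.49769101 -0.23765245] 57.95750980497285 42.893084277343746
scene 0.044 [ 0.49371604 -0.2395198 ] 42.67155569828311 14.224183886718748
scene 0.054 [ 0.49159562 -0.24235921] 32.07033638333239 77.51119121093751
fk both [0.51980934 0.47485391] 3.991307101471958 429.19471347656247
fk top [0.5173644  0.47441642] 3.6981132508183125 229.85418125000004
fk scene [0.52477722 0.47365099] 4.071808112522674 164.08074560546873
```

```bash
python3 -c "
import cv2,numpy as np
cv2.imwrite('pics/fk.png',np.vstack([cv2.resize(cv2.imread('pics/fkt.png'),(375,300)),cv2.resize(cv2.imread('pics/fks.png'),(375,300))]))"
```

```text
(no output)
```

View pics/fk.png

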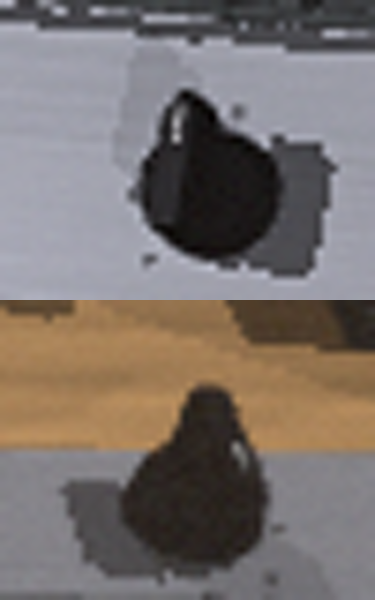

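```bash
cat > stem.py <<'E'
from fit import *
s=pickle.load(open('scene.pkl','rb'));t=pickle.load(open('top.pkl','rb'))
def regions(c,x,y,a,win,zt=.102,zb=.08,dr=.0225):
    n=33; h=np.arccos(2/6.); an=np.linspace(h,2*np.pi-h,n)+a
    d=lambda r,z:np.c_[x+r*np.cos(an),y+r*np.sin(an),np.full(n,z)]
    ch=np.linspace(0,1,n)
    top=d(.006,zt)
    # chamfered top
    rt=.0052; ht=np.arccos(2/5.2); at=np.linspace(ht,2*np.pi-ht,n)+a
    topf=np.c_[x+rt*np.cos(at),y+rt*np.sin(at),np.full(n,zt)]
    body=np.r_[d(.006,zt-.002),d(.006,zb)]
    allm=cov(c,np.r_[topf,body],*win)
    tm=cov(c,topf,*win)
    chm=cov(c,np.r_[topf,d(.006,zt-.002)],*win)
    fl=np.r_[topf[[0,-1]],d(.006,zt-.002)[[0,-1]],d(.006,zb)[[0,-1]]]
    o=-cv2.Rodrigues(c['rvec'])[0].T@c['tvec']
    fm=cov(c,fl,*win) if (o[0]-x)*np.cos(a)+(o[1]-y)*np.sin(a)>.002 else 0*tm
    disc=cov(c,ring(x,y,dr/2,.0805),*win)
    L=[]
    used=0*tm
    for m in (tm,fm,chm,allm,disc,np.ones_like(tm)):
        L.append(down(m&(1-used),*win[2:])); used=used|m
    return L
def evalc(c,win,p,w):
    L=regions(c,p[0],p[1],p[2],win,dr=p[3])
    x,y,ww,hh=win; I=c['avg'][y:y+hh,x:x+ww].reshape(-1,3)
    A=np.array([l.ravel() for l in L]).T*w[:,None]
    X=np.linalg.lstsq(np.r_[A,.3*np.eye(6)],np.r_[I*w[:,None],.3*np.full((6,3),100)],rcond=None)[0]
    return ((A@X-I*w[:,None])**2).sum(),X
def run(c,win,p0,wf):
    x,y,w,h=win; gx,gy=np.meshgrid(np.arange(x,x+w),np.arange(y,y+h)); W=wf(gx,gy).astype(float).ravel()
    out=[]
    for deg in range(-45,136,10):
        a=np.radians(deg); q=np.array(p0)
        f=lambda v:evalc(c,win,[v[0],v[1],a,v[2]],W)[0]
        r=minimize(f,q,method='Nelder-Mead',options=dict(initial_simplex=np.array([q,q+[.003,0,0],q+[0,.003,0],q+[0,0,.004]]),xatol=1e-4,fatol=1))
        out.append((r.fun,deg,r.x)); print(deg,int(r.fun),np.round(r.x,4))
    b=min(out,key=lambda o:o[0]); print(np.round(evalc(c,win,[b[2][0],b[2][1],np.radians(b[1]),b[2][2]],W)[1]))
print('top');run(t,(245,178,18,16),[.52,.2325,.027],lambda x,y:(x<258.5)&~((x<248)&(y<182)))
print('scene');run(s,(393,184,18,19),[.522,.2325,.027],lambda x,y:(x>397)&~((x>407)&(y<190))&~((x>408)&(y>195)))
E
python3 stem.py
```

```text
top
-45 75848 [0.5237 0.2367 0.0294]
-35 71723 [0.5237 0.2366 0.0294]
-25 65415 [0.5236 0.2367 0.0294]
-15 56384 [0.5236 0.2369 0.0295]
-5 51439 [0.5236 0.2368 0.0292]
5 50309 [0.5236 0.2368 0.0293]
15 52358 [0.5236 0.2368 0.0294]
25 59708 [0.5236 0.237  0.0294]
35 71036 [0.5236 0.237  0.0294]
45 82594 [0.5236 0.2369 0.0295]
55 90110 [0.5236 0.2369 0.0295]
65 99073 [0.5236 0.2369 0.0296]
75 107396 [0.5236 0.2369 0.0296]
85 114069 [0.5236 0.2369 0.0295]
95 122750 [0.5235 0.237  0.0296]
105 130146 [0.5235 0.237  0.0296]
115 138415 [0.5236 0.2369 0.0296]
125 143398 [0.5234 0.237  0.0296]
135 129681 [0.5236 0.2371 0.0294]
[[144. 113.  46.]
 [100. 100. 100.]
 [111.  90.  46.]
 [ 65.  54.  38.]
 [ 45.  42.  44.]
 [141. 141. 151.]]
scene
-45 35605 [0.5264 0.2356 0.0294]
-35 34439 [0.5262 0.2357 0.0292]
-25 31142 [0.5263 0.2357 0.0292]
-15 26195 [0.5262 0.2355 0.0294]
-5 23276 [0.5262 0.2354 0.0295]
5 22246 [0.5262 0.2352 0.0298]
15 22547 [0.5262 0.2354 0.0295]
25 25239 [0.5262 0.2354 0.0295]
35 29553 [0.5264 0.2352 0.0296]
45 34109 [0.5264 0.2354 0.0295]
55 40066 [0.5262 0.2358 0.0293]
65 50416 [0.5263 0.2358 0.0292]
75 61058 [0.5262 0.236  0.0294]
85 59442 [0.5263 0.236  0.0291]
95 52664 [0.5262 0.2361 0.0291]
105 45014 [0.5263 0.2359 0.0291]
115 42068 [0.5262 0.2357 0.0293]
125 40560 [0.5261 0.2356 0.0297]
135 40053 [0.5262 0.2355 0.0294]
[[143. 118.  67.]
 [ 87.  70.  43.]
 [171. 151. 128.]
 [ 73.  63.  53.]
 [ 50.  45.  43.]
 [130. 128. 133.]]
```

```bash
cat > sim.py <<'E'
import numpy as np
from scipy.spatial.transform import Rotation as Ro
def sim(p,rpy,rows):
    R=Ro.from_euler('xyz',rpy,degrees=True); p=np.array(p,float)
    for r in rows:
        p=p+R.apply(r[:3]); R=R*Ro.from_rotvec(r[3:])
    return p,R.as_euler('xyz',degrees=True)
def plan(p,rpy,p2,yaw,n):
    "n equal rows: returns tool-frame shift with straight-line and total turn about y, first turn afterwards"
    R=Ro.from_euler('xyz',rpy,degrees=True); d=R.inv().apply(np.array(p2)-p)
    # orientation error as rotvec to the exact down pose
    e=(R.inv()*Ro.from_euler('xyz',[-90,0,yaw],degrees=True)).as_rotvec()
    return np.round(d,4),np.round(e,4),np.round(d/n,4),np.round(e/n,4)
E
python3 - <<'E'
from sim import *
p,a=[.2545,.6247,.2426],[-90,0,-112.17]
rows=[[-.0085,0,.046,0,.075,0]]*20
print(sim(p,a,rows)); 
for n in(4,6,7): print(sim(p,a,rows+[[-.0085,0,.046,0,.075,0]]*n))
from h import *
t=pickle.load(open('top.pkl','rb')); print(onz(t,(411,254),.02),onz(t,(465,260),.02))
E
```

```text
(array([ 0.77196686, -0.05026283,  0.2426    ]), array([-9.00000000e+01,  1.27222187e-14,  1.61886331e+02]))
(array([ 0.72657366, -0.23111068,  0.2426    ]), array([-90.        ,   0.        , 144.69759688]))
(array([ 0.68415575, -0.31442586,  0.2426    ]), array([-90.        ,   0.        , 136.10322995]))
(array([ 0.65838615, -0.35346658,  0.2426    ]), array([-9.00000000e+01,  1.27222187e-14,  1.31806046e+02]))
[ 0.40454453 -0.18440432  0.02      ] [ 0.40586433 -0.32375931  0.02      ]
```

```bash
python3 - <<'E'
from sim import *
p,a=[.2545,.6247,.2426],[-90,0,-112.17]
for x in(-.006,-.002,.002):
  for w in(.085,.095):
    P,A=sim(p,a,[[x,0,.044,0,w,0]]*20); print(x,w,P,A[2],np.hypot(*P[:2]), min(np.hypot(*sim(p,a,[[x,0,.044,0,w,0]]*k)[0][:2]) for k in range(20)))
E
```

```text
-0.006 0.085 [ 0.63912263 -0.05988226  0.2426    ] 150.42717482776004 0.6419218158946982 0.6522918694894848
-0.006 0.095 [ 0.56253367 -0.0708853   0.2426    ] 138.96801892514358 0.5669822337938909 0.5841168962431136
-0.002 0.085 [ 0.573343 -0.085878  0.2426  ] 150.42717482776004 0.5797389323603561 0.5916331391012358
-0.002 0.095 [ 0.49670414 -0.08991161  0.2426    ] 138.96801892514358 0.5047762910288427 0.5233712316322113
0.002 0.085 [ 0.50756338 -0.11187375  0.2426    ] 150.42717482776004 0.5197463971077187 0.5327569769780787
0.002 0.095 [ 0.43087462 -0.10893792  0.2426    ] 138.96801892514358 0.44443268079461834 0.464096998253048
```

Candidates: black small (387,201), black medium (433,224), black large (493,234), and purple (411,254) and blue (465,260), which are not meant. I chose the black medium one. The close crop and the size fit both give a 44 mm skirt. First transit.

>>> servo_tool(
  steps=[
    [[-0.002,0,0.044,0,0.095,0],[-0.002,0,0.044,0,0.095,0],[-0.002,0,0.044,0,0.095,0],[-0.002,0,0.044,0,0.095,0],[-0.002,0,0.044,0,0.095,0],[-0.002,0,0.044,0,0.095,0],[-0.002,0,0.044,0,0.095,0],[-0.002,0,0.044,0,0.095,0],[-0.002,0,0.044,0,0.095,0],[-0.002,0,0.044,0,0.095,0],[-0.002,0,0.044,0,0.095,0],[-0.002,0,0.044,0,0.095,0],[-0.002,0,0.044,0,0.095,0],[-0.002,0,0.044,0,0.095,0],[-0.002,0,0.044,0,0.095,0],[-0.002,0,0.044,0,0.095,0],[-0.002,0,0.044,0,0.095,0],[-0.002,0,0.044,0,0.095,0],[-0.002,0,0.044,0,0.095,0],[-0.002,0,0.044,0,0.095,0]],
  ],
  jaw=139,
  grip_force=20,
)

```text
time_s: 3.5
tcp_pos: [0.4962, -0.0911, 0.2436]
eef_rot: [-90.0, 0.0, 138.7]
contact_force: [0.9, 0.1, 0.2]
gripper_width: 0.0397
```

>>> servo_tool(
  steps=[
    [[-0.0233,0,0.0284,0,0,0],[-0.0233,0,0.0284,0,0,0],[-0.0233,0.03,0.0284,0,0,0],[-0.0233,0.03,0.0284,0,0.045,0],[0,0.04,0,0,0.046,0],[0,0.03,0,0,0,0],[0,0.024,0,0,0,0],[0,0,0,0,0,0]],
  ],
)

```text
time_s: 4.3
tcp_pos: [0.4903, -0.2361, 0.0865]
eef_rot: [-89.8, -0.3, 133.7]
contact_force: [-1.2, 0.5, 0.4]
gripper_width: 0.0397
```

```bash
python3 - <<'E'
from h import *
from plant import readout,vision
print(readout.get_state()['tcp_pos'],readout.get_state()['eef_rot'])
im=[]
for n,x,y in(('scene',180,150),('top',390,180)):
    c=vision.capture(n); im.append(cv2.resize(c['img'][y:y+75,x:x+100,::-1],None,fx=5,fy=5,interpolation=cv2.INTER_CUBIC)); pickle.dump(c,open(n+'1.pkl','wb'))
cv2.imwrite('pics/hover.png',cv2.resize(np.vstack(im),None,fx=.8,fy=.8))
E
```

```text
[ 0.49034731 -0.23614802  0.08647333] [-89.79411092  -0.28453172 133.70704659]
```

View pics/hover.png

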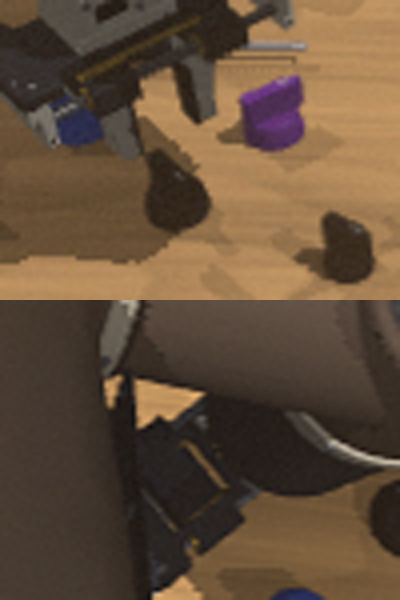

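```bash
python3 - <<'E'
from h import *
from sim import Ro
c=pickle.load(open('scene1.pkl','rb'))
R=Ro.from_euler('xyz',[-89.79,-.28,133.7],degrees=True); p=np.array([.4903,-.2361,.0865])
im=cv2.resize(c['img'][150:225,180:280,::-1],None,fx=8,fy=8,interpolation=cv2.INTER_CUBIC)
for sx in(-1,1):
  for dz in(-.0095,.0095):
    for dx in (.02,.0):
      u=proj(c,p+R.apply([sx*.02+sx*(dx-.02)*0,.017,dz]))[0]; q=((u-[180,150]+.5)*8).astype(int)
      cv2.circle(im,tuple(map(int,q)),4,(0,255,0),-1)
cv2.imwrite('pics/hover2.png',im)
E
```

```text
(no output)
```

View pics/hover2.png

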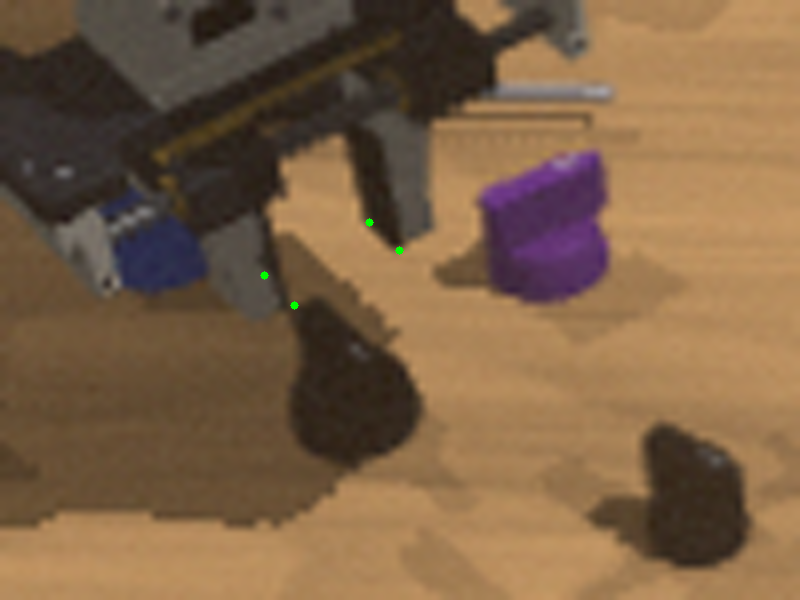

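>>> servo_tool(
  steps=[
    [[-0.0025,0,0.0008,0,0,0],[0,0.015,0,0,0,0],[0,0.015,0,0,0,0],[0,0.01,0,0,0,0],[0,0.005,0,0,0,0],[0,0,0,0,0,0],[0,0,0,0,0,0]],
  ],
)

```text
time_s: 5.1
tcp_pos: [0.4944, -0.2388, 0.0452]
eef_rot: [-90.0, 0.0, 133.8]
contact_force: [0.2, -0.2, -0.1]
gripper_width: 0.0397
```

```bash
python3 - <<'E'
from plant import readout,vision
for i in range(4):
    s=readout.get_state(); print(s['time_s'],s['tcp_pos'],s['eef_rot'],s['contact_force'],s['joints']); vision.capture('scene')
E
```

```text
5.1 [ 0.49439203 -0.23880407  0.04523845] [-9.00285567e+01  4.89524808e-02  1.33779173e+02] [ 0.1657427  -0.16399017 -0.09893974] [-5.32783852e+00  2.09529998e+01 -2.89003728e+01  1.62416240e-02
 -4.00909291e+01 -4.09053968e+01]
5.15 [ 0.49439267 -0.23880575  0.04527065] [-9.00336090e+01  5.38849372e-02  1.33777078e+02] [ 0.70506277  0.54775613 -0.06601129] [-5.32843105e+00  2.09474110e+01 -2.89034423e+01  1.53292348e-02
 -4.00864125e+01 -4.09061976e+01]
5.2 [ 0.49434208 -0.2387897   0.04524523] [-9.00362631e+01  5.27587643e-02  1.33772848e+02] [ 0.22702567 -0.31602382 -0.15362685] [-5.32909760e+00  2.09456520e+01 -2.89095808e+01  1.10759930e-02
 -4.00811466e+01 -4.09065088e+01]
5.25 [ 0.49426086 -0.23879834  0.04519267] [-9.00362682e+01  4.91847422e-02  1.33766531e+02] [1.32142022 0.15733896 0.49935438] [-5.33253931e+00  2.09464062e+01 -2.89168514e+01  7.44137295e-03
 -4.00758200e+01 -4.09066061e+01]
```

>>> servo_tool(
  steps=[
    [[0,0.004,0,0,0,0],[0,0.0035,0,0,0,0],[0,0,0,0,0,0],[0,0,0,0,0,0]],
  ],
)

```text
time_s: 5.7
tcp_pos: [0.4937, -0.2387, 0.0368]
eef_rot: [-90.0, -0.0, 133.8]
contact_force: [0.8, -0.7, -0.8]
gripper_width: 0.0395
```

>>> servo_tool(
  steps=[
    [[0,0,0,0,0,0],[0,0,0,0,0,0],[0,0,0,0,0,0],[0,0,0,0,0,0],[0,0,0,0,0,0],[0,0,0,0,0,0]],
  ],
  jaw=255,
  grip_force=25,
)

```text
time_s: 6.3
tcp_pos: [0.4938, -0.2387, 0.0371]
eef_rot: [-90.0, 0.0, 133.8]
contact_force: [0.6, 0.4, 1.0]
gripper_width: 0.0119
```

>>> servo_tool(
  steps=[
    [[0,-0.01,0,0,0,0],[0,-0.02,0,0,0,0],[0,-0.03,0,0,0,0],[0,-0.03,0,0,0,0],[0,-0.03,0,0,0,0],[0,-0.03,0,0,0,0],[0,-0.01,0,0,0,0],[0,0,0,0,0,0]],
  ],
)

```text
time_s: 7.1
tcp_pos: [0.4946, -0.2389, 0.1992]
eef_rot: [-90.1, 0.2, 133.8]
contact_force: [0.4, -0.3, -0.7]
gripper_width: 0.012
```

```bash
python3 - <<'E'
from h import *
from plant import readout,vision
s=readout.get_state();print(s['tcp_pos'],s['eef_rot'],s['gripper_width'])
im=[]
for n,x,y in(('scene',170,90),('top',390,180)):
    c=vision.capture(n); c['avg']=np.mean([vision.capture(n)['img'].astype(float) for i in range(4)],0);c['st']=readout.get_state();im.append(cv2.resize(c['img'][y:y+75,x:x+100,::-1],None,fx=5,fy=5,interpolation=cv2.INTER_CUBIC)); pickle.dump(c,open(n+'2.pkl','wb'))
cv2.imwrite('pics/lift.png',cv2.resize(np.vstack(im),None,fx=.8,fy=.8))
E
```

```text
[ 0.49464874 -0.2388572   0.19922105] [-90.13950618   0.17593946 133.76379521] 0.011950566293649559
```

View pics/lift.png

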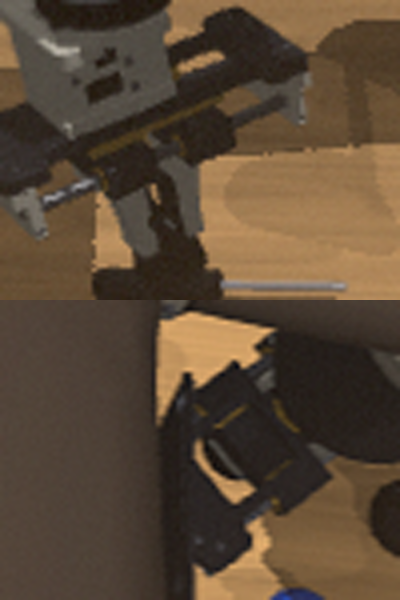

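```bash
python3 - <<'E'
from sim import *
from scipy.optimize import fsolve
p,a=[.4946,-.2389,.1992],[-90,0,133.8]
f=lambda v:sim(p,a,[[v[0],0,v[1],0,.0484,0]]*14)[0][:2]-[.525,.236]
v=fsolve(f,[.03,0]);print(v)
print([np.round(sim(p,a,[[.0235,0,-.026,0,.0484,0]]*k)[0],3) for k in (4,8,14)])
E
```

```text
[ 0.03017344 -0.01702786]
[array([ 0.515, -0.1  ,  0.199]), array([0.561, 0.032, 0.199]), array([0.676, 0.207, 0.199])]
```

>>> servo_tool(
  steps=[
    [[0.03,0,-0.017,0,0.0484,0],[0.03,0,-0.017,0,0.0484,0],[0.03,0,-0.017,0,0.0484,0],[0.03,0,-0.017,0,0.0484,0],[0.03,0,-0.017,0,0.0484,0],[0.03,0,-0.017,0,0.0484,0],[0.03,0,-0.017,0,0.0484,0],[0.03,0,-0.017,0,0.0484,0],[0.03,0,-0.017,0,0.0484,0],[0.03,0,-0.017,0,0.0484,0],[0.03,0,-0.017,0,0.0484,0],[0.03,0,-0.017,0,0.0484,0],[0.03,0,-0.017,0,0.0484,0],[0.03,0,-0.017,0,0.0484,0],[0,0,0,0,0,0],[0,0,0,0,0,0]],
  ],
)

```text
time_s: 9.2
tcp_pos: [0.5251, 0.2344, 0.1963]
eef_rot: [-89.9, 0.0, 95.0]
contact_force: [-0.3, -0.1, 0.3]
gripper_width: 0.0116
```

```bash
cat > look.py <<'E'
from h import *
from plant import readout,vision
import sys
tag=sys.argv[1]
s=readout.get_state();print(s['time_s'],s['tcp_pos'],s['eef_rot'],s['contact_force'],s['gripper_width'])
im=[]
for n,x,y in(('scene',365,140),('top',210,140)):
    c=vision.capture(n); c['avg']=np.mean([vision.capture(n)['img'].astype(float) for i in range(3)],0);c['st']=readout.get_state();im.append(cv2.resize(c['img'][y:y+60,x:x+80,::-1],None,fx=5,fy=5,interpolation=cv2.INTER_CUBIC)); pickle.dump(c,open(n+tag+'.pkl','wb'))
cv2.imwrite(f'pics/p{tag}.png',np.vstack(im))
E
python3 look.py 3
```

```text
9.2 [0.5250516  0.23440909 0.19626505] [-8.99299689e+01  4.81321408e-02  9.50098592e+01] [-0.3001562  -0.08215062  0.32900531] 0.01161150187368122
```

View pics/p3.png

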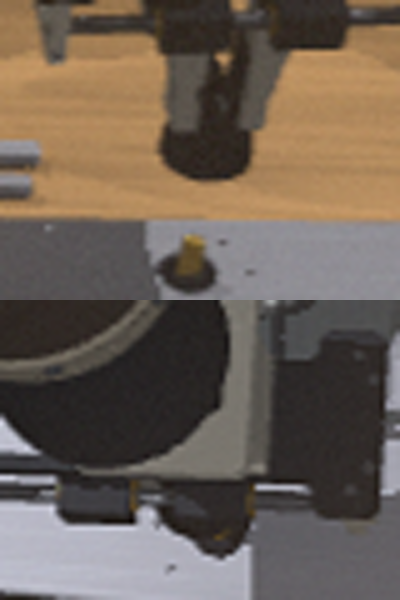

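>>> servo_tool(
  steps=[
    [[0,0.02,0,0,0,0],[0,0.02,0,0,0,0],[0,0.004,0,0,0,0],[0,0,0,0,0,0],[0,0,0,0,0,0]],
  ],
)

```text
time_s: 10.1
tcp_pos: [0.5258, 0.2341, 0.154]
eef_rot: [-90.1, -0.0, 94.9]
contact_force: [0.4, 0.4, -1.5]
gripper_width: 0.0117
```

```bash
python3 look.py 4
```

```text
10.1 [0.52575028 0.23406043 0.15397612] [-9.00591080e+01 -1.74889844e-02  9.49482848e+01] [ 0.36189348  0.43994821 -1.46954082] 0.011724454960441014
```

View pics/p4.png

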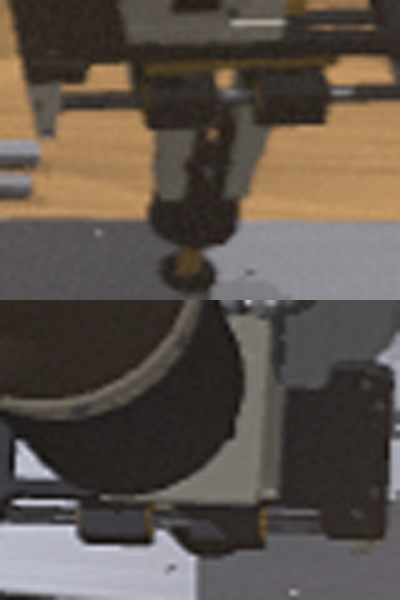

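```bash
python3 - <<'E'
from fit import *
s=pickle.load(open('scene4.pkl','rb'));t=pickle.load(open('top4.pkl','rb'))
np.set_printoptions(linewidth=220)
print(s['avg'][174:200,388:420].max(2).astype(int))
print(t['avg'][236:256,236:272].max(2).astype(int))
E
```

```text
[[164 163 165 165 166 168 168 132  93  84  86  89  87  84  61  43  44  46  69  59  42  41  59  80  88  88  88 111 150 166 167 169]
 [163 162 163 164 166 166 168 139  98  87  88  88  87  88  66  44  45  43  58  50  43  45  71  87  89  89  88 126 159 167 169 171]
 [170 172 171 175 173 175 174 158 110  87  87  89  89  88  63  43  45  42  48  51  47  47  73  88  88  87  89 132 161 166 167 169]
 [178 174 171 170 170 170 174 150 106  88  89  89  88  85  62  44  44  44  44  45  43  46  77  87  89  89  93 147 170 171 173 174]
 [183 184 181 181 179 174 172 119  73  85  88  88  87  80  55  43  40  40  42  43  43  55  79  88  89  90 103 159 180 177 174 174]
 [186 187 187 185 189 187 187 118  60  79  85  85  86  69  47  44  43  43  42  42  42  53  68  71  73 112 146 176 188 188 187 185]
 [181 182 184 186 184 185 164  97  46  47  52  51  49  48  43  43  40  44  44  43  42  44  48  46  85 158 185 190 192 192 192 192]
 [177 180 180 179 180 182 126  60  40  47  46  44  44  46  45  41  42  43  41  44  45  42  44  43  86 160 186 187 188 189 190 190]
 [184 182 181 180 181 182 120  52  42  42  43  42  4
[... 4547 characters left out ...]
97 199 199 199 199 199 200 199 199 197 196 198 204 209 209 207 207 205 204 204 202 203 201 200 201 199 197 198]
 [194 194 193 193 190 189 189 188 188 188 188 188 188 190 190 191 190 191 191 191 194 196 203 212 213 212 212 211 210 211 209 207 205 204 202 202]
 [196 197 198 197 197 195 195 192 191 190 189 186 187 184 181 181 182 181 182 183 185 185 187 189 200 205 206 208 209 210 210 211 212 213 213 211]
 [195 196 193 192 190 190 190 191 191 191 193 191 191 190 187 187 186 184 182 181 179 179 178 176 180 184 196 202 203 204 203 205 206 207 208 207]
 [193 194 194 194 194 194 195 191 189 189 187 187 184 184 185 185 187 187 188 188 185 184 182 181 180 180 182 184 192 196 196 198 182 176 178 200]]
```

```bash
python3 - <<'E'
from fit import *
s=pickle.load(open('scene4.pkl','rb'));t=pickle.load(open('top4.pkl','rb'))
np.set_printoptions(linewidth=220)
print(t['avg'][183:196,238:268].max(2).astype(int))
bgr={180:(185,190),181:(180,188),182:(181,181),183:(159,187),184:(99,152),185:(85,148)}
win=(388,180,32,10)
bg=np.array([[bgr.get(y,(86,148))[0 if x<405 else 1] for x in range(388,420)] for y in range(180,190)],float)
I=s['avg'][180:190,388:420].max(2)
W=np.ones_like(I); W[0,7:25]=0; W[9,14:20]=0
for zk in(.115,.117,.119):
    def cost(p):
        P=np.r_[ring(p[0],p[1],.022,zk),ring(p[0],p[1],.022,zk+.018)]
        m=down(cov(s,P,*win),32,10); return (W*((m*43+(1-m)*bg-I)/(bg-43))**2).sum()
    q=np.array([.525,.235]); r=minimize(cost,q,method='Nelder-Mead',options=dict(initial_simplex=np.array([q,q+[.004,0],q+[0,.004]]),xatol=1e-5,fatol=1e-5)); print(zk,r.x,r.fun)
E
```

```text
[[ 64  93  72  62  60  60  59  60  57  50  45  43  43  45  44  45  46  46  44  45  46  46  45  42  78  64  51  59  55  50]
 [ 65  90  70  59  83  96 104 105 107 100  73  64  63  63  50  43  46  47  45  46  46  45  45  51  85  75  68  70  69  69]
 [ 65  68  60  72  81  86  64  62  66  59  60  61  63  63  63  51  45  46  46  46  45  45  45  51  85  70  63  69  68  69]
 [ 63  67  96 181 200 153  68  32  37  41  59  63  62  63  64  64  51  46  47  47  45  47  48  43  95  80  70  72  72  70]
 [ 45  36  49 172 191 193 130  56  36  42  51  56  56  56  58  58  50  47  47  47  47  47  47  42  99  98  98 100 100 102]
 [ 35  32  89 175 190 188 193 110  42  38  40  42  42  42  45  44  45  45  45  43  46  43  45  42  46  92 100  99  98  98]
 [137 122 141 181 188 186 188 196 111  41  38  40  44  44  45  44  42  43  42  41  41  42  40  39  47  90 100  98  98 100]
 [196 196 193 188 188 187 185 187 194 131  55  36  40  40  41  40  41  39  57  95 105  98  91  88  91  96  98  98  98  99]
 [188 189 187 188 189 189 188 185 189 193 201 125  62  55  53  62  68  96 103 101 100 100 100 101 100 100  99  98  99  97]
 [187 188 188 187 186 188 190 188 187 189 192 129  99 104 104 104 104 102  99 101 101 100 100 100  98 100  99 100  99 100]
 [188 188 186 187 187 157 112 169 185 185 189 126  95  99 100 102 101 101  99  98 100 101  99 100  99 101 100  99 101  99]
 [193 191 191 190 192 158 181 188 187 187 191 127  94  98 100  99 100  99 100 100 100  99  99 100 100  99  99 100 100 100]
 [190 189 190 190 190 191 191 191 189 189 194 128  96  99 100  99 100 100 100 101 101 100  99 101 101 100 102 101 100 101]]
0.115 [0.52320722 0.23339438] 0.7801926492318472
0.117 [0.52542296 0.23290677] 0.834067461211544
0.119 [0.52758375 0.232549  ] 0.8893891693465856
```

```bash
python3 - <<'E'
from fit import *
t=pickle.load(open('top4.pkl','rb'))
win=(240,184,24,10); X,Y=np.meshgrid(np.arange(240,264),np.arange(184,194))
bg=np.where(X<249,190.,101.); bg[X==249]=128
I=t['avg'][184:194,240:264].max(2)
W=((Y>=187)&(X>=242)&(X<=252)&(Y<190)|((Y>=190)&(X<=257)&(X>=243))).astype(float)
W[(Y==190)&(X<=248)&(X>249)]=0
for zk in(.115,.117,.119):
    def cost(p):
        P=np.r_[ring(p[0],p[1],.022,zk),ring(p[0],p[1],.022,zk+.018)]
        m=down(cov(t,P,*win),24,10); return (W*((m*41+(1-m)*bg-I)/(bg-41))**2).sum()
    q=np.array([.522,.235]); r=minimize(cost,q,method='Nelder-Mead',options=dict(initial_simplex=np.array([q,q+[.004,0],q+[0,.004]]),xatol=1e-5,fatol=1e-5)); print(zk,r.x,r.fun)
E
```

```text
0.115 [0.52281728 0.23441306] 0.752713090964952
0.117 [0.52237364 0.23403446] 0.7612763932282848
0.119 [0.52203969 0.23371326] 0.7659875759173165
```

>>> servo_tool(
  steps=[
    [[0.0025,0,-0.0012,0,0,0],[0,0.006,0,0,0,0],[0,0.006,0,0,0,0],[0,0,0,0,0,0],[0,0,0,0,0,0]],
  ],
)

```text
time_s: 11.0
tcp_pos: [0.5261, 0.2363, 0.1406]
eef_rot: [-90.0, 0.0, 94.9]
contact_force: [-0.1, -0.7, 0.3]
gripper_width: 0.0118
```

```bash
python3 look.py 5
```

```text
11.0 [0.52606398 0.23625465 0.1406017 ] [-8.99579694e+01  3.73952930e-02  9.49403179e+01] [-0.14536925 -0.67078766  0.34101734] 0.011824447838332156
```

View pics/p5.png

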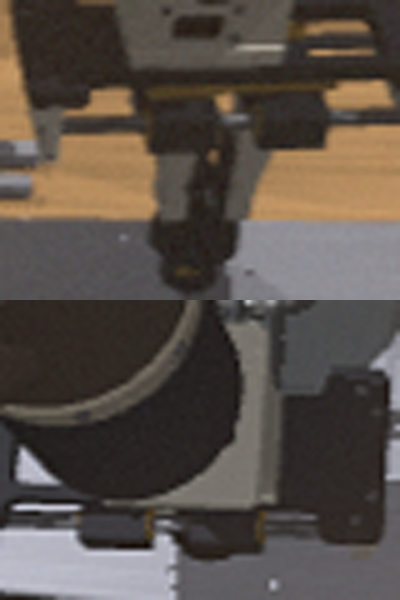

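>>> servo_tool(
  steps=[
    [[0.0004,0,-0.0007,0,0,0],[0,0.002,0,0,0,0],[0,0.002,0,0,0,0],[0,0,0,0,0,0]],
  ],
)

```text
time_s: 11.8
tcp_pos: [0.5268, 0.2369, 0.1367]
eef_rot: [-90.0, 0.0, 94.9]
contact_force: [0.2, 0.1, -0.9]
gripper_width: 0.0116
```

>>> servo_tool(
  steps=[
    [[0,0.0015,0,0,0,0],[0,0.0015,0,0,0,0],[0,0,0,0,0,0]],
  ],
)

```text
time_s: 12.1
tcp_pos: [0.5269, 0.2369, 0.1338]
eef_rot: [-90.0, 0.0, 94.9]
contact_force: [0.4, -0.7, -0.6]
gripper_width: 0.0116
```

>>> servo_tool(
  steps=[
    [[0,0.002,0,0,0,0],[0,0.002,0,0,0,0],[0,0.002,0,0,0,0],[0,0,0,0,0,0],[0,0,0,0,0,0]],
  ],
)

```text
time_s: 12.6
tcp_pos: [0.5269, 0.2369, 0.128]
eef_rot: [-90.0, 0.0, 94.9]
contact_force: [0.9, 0.4, -0.9]
gripper_width: 0.0117
```

>>> servo_tool(
  steps=[
    [[0,0.002,0,0,0,0],[0,0.002,0,0,0,0],[0,0,0,0,0,0],[0,0,0,0,0,0]],
  ],
)

```text
time_s: 13.0
tcp_pos: [0.5269, 0.237, 0.1241]
eef_rot: [-90.0, -0.0, 94.9]
contact_force: [0.1, -0.3, 0.3]
gripper_width: 0.0115
```

>>> servo_tool(
  steps=[
    [[0,0.001,0,0,0,0],[0,0.001,0,0,0,0],[0,0,0,0,0,0],[0,0,0,0,0,0]],
  ],
)

```text
time_s: 13.4
tcp_pos: [0.527, 0.2369, 0.1223]
eef_rot: [-90.0, -0.0, 94.9]
contact_force: [-1.0, 0.3, 3.8]
gripper_width: 0.0118
```

>>> servo_tool(
  steps=[
    [[0,0.001,0,0,0,0],[0,0.001,0,0,0,0],[0,0,0,0,0,0],[0,0,0,0,0,0]],
  ],
  grip_force=40,
)

```text
time_s: 13.8
tcp_pos: [0.527, 0.237, 0.1204]
eef_rot: [-90.0, -0.0, 94.9]
contact_force: [-1.3, 0.6, 6.7]
gripper_width: 0.0113
```

>>> servo_tool(
  steps=[
    [[0,0.001,0,0,0,0],[0,0.001,0,0,0,0],[0,0,0,0,0,0],[0,0,0,0,0,0]],
  ],
)

```text
time_s: 14.2
tcp_pos: [0.5271, 0.237, 0.1189]
eef_rot: [-90.0, -0.0, 95.0]
contact_force: [-4.1, -0.8, 10.6]
gripper_width: 0.0117
```

>>> servo_tool(
  steps=[
    [[0,0.001,0,0,0,0],[0,0,0,0,0,0],[0,0,0,0,0,0],[0,0,0,0,0,0]],
  ],
)

```text
time_s: 14.6
tcp_pos: [0.5272, 0.237, 0.1187]
eef_rot: [-90.1, -0.0, 95.0]
contact_force: [-6.1, -1.5, 16.3]
gripper_width: 0.0115
```

```bash
python3 look.py 6
```

```text
14.6 [0.52716447 0.23699763 0.11872176] [-9.00706121e+01 -1.50017668e-02  9.49731681e+01] [-6.13033863 -1.48292759 16.28655688] 0.011483507069747581
```

View pics/p6.png

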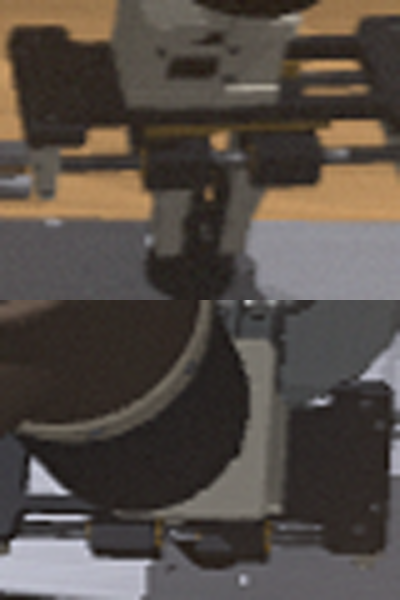

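>>> servo_tool(
  steps=[
    [[0,0,0,0,0,0],[0,0,0,0,0,0],[0,0,0,0,0,0],[0,0,0,0,0,0],[0,0,0,0,0,0]],
  ],
)

```text
time_s: 15.5
tcp_pos: [0.5272, 0.237, 0.1188]
eef_rot: [-90.1, -0.0, 95.0]
contact_force: [-6.7, -1.0, 16.9]
gripper_width: 0.0117
```

```bash
python3 - <<'E'
from fit import *
from plant import vision
c=vision.capture('scene'); x,y,w,h=380,165,50,50
im=cv2.resize(c['img'][y:y+h,x:x+w,::-1],None,fx=10,fy=10,interpolation=cv2.INTER_CUBIC)
for z,col in((.082,(0,255,0)),(.087,(0,0,255)),(.1,(255,255,0))):
    uv=proj(c,ring(.5267,.2358,.022,z)); cv2.polylines(im,[((uv-[x,y]+.5)*10).astype(int)],True,col,1)
cv2.imwrite('pics/fin.png',im)
a=vision.capture('top'); b=pickle.load(open('top.pkl','rb'))
o=pickle.load(open('scene.pkl','rb'))
cv2.imwrite('pics/all.png',c['img'][:,:,::-1])
E
```

```text
(no output)
```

View pics/fin.png

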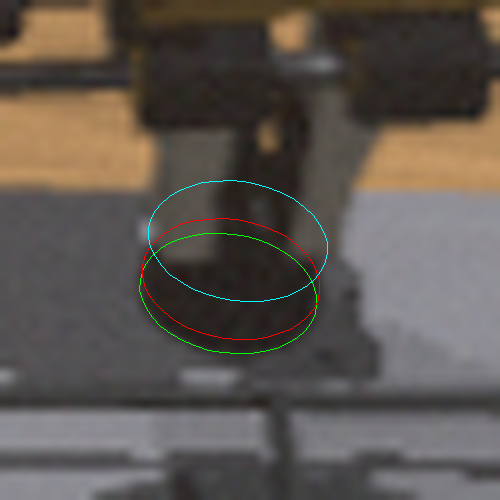

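View pics/all.png

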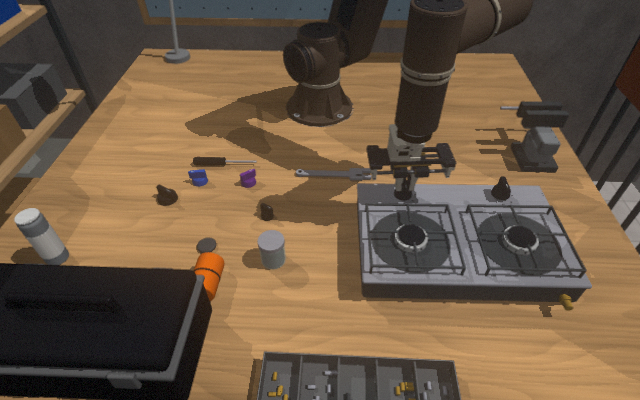

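The close-up shows the skirt's lower edge at about row 200, on the outline drawn for 82 mm (pressed in). In the full picture nothing else has moved. The force is steady at 17 N with the height no longer changing, so the spindle is at its stop. Handing in.

```bash
python3 -c "
from plant import r
print(r.close_job())"
```

```text
the job is handed in; nothing more can be done
None
```

I picked up the 44 mm knob, the middle-sized black one at pixel (433,224) in the top picture. I turned its pointer to about 5°, in line with the spindle's flat, pushed it home and pressed it down. I handed the job in with the knob still gripped and pressed; the hand-in gives no verdict.

**What the last checks showed:**
- **Fit:** The knob went down about 15 mm over the spindle with no noticeable force. The spring then pushed back with 3.8 to 10.6 N over about 5 mm of travel.
- **Pressed in:** At the end the tool stopped moving down (118.8 mm) while the upward force rose to a steady 17 N, so the spindle is at its stop. The skirt in the picture lies on the outline computed for the pressed height, 2 mm above the cooker top.
- **Other objects:** In the last full picture the other two knobs and the tools and parts look unmoved.

**What disagreed or stayed unchecked:**
- **Camera mismatch:** The two cameras differed by 3–5 mm on absolute positions, so I placed the knob by its offset from the spindle, on which they agreed to about 0.5 mm.
- **Side force:** About 6–7 N of sideways force remained at the end.
- **Hidden parts:** The gripper hides the pointer and bore, so alignment and seating are judged from the tool pose, the forces and the skirt outline.

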